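# Ready a check-valve ball in its dish beside the pot

### The arm

A 7-joint arm with a two-finger parallel gripper is mounted at the origin on a cart in front of the work surface, level with it; the furniture and walls round the work are solid. World frame = base frame: x ahead of the robot, y to its left, z up, the work surface at z = 0. Lengths are in mm, angles in rad, forces in N, time in s.
With the tool pointing down it reaches from about 400 to 875 mm from the base axis. Payload 6.5 kg.
Tool frame: the origin (TCP) lies at the very end of the fingers, on their centre line; the grasp point (between the pads) lies 19 mm behind it; x points along the fingers, y is the direction in which the jaws open and shut, and the axes are right-handed (so a half turn about x gives the same grasp; the last joint's range is limited). The gripper opens to 85 mm and grips with 20 to 120 N. Pads are 22 mm wide; open, the fingers measure 114 mm over their backs; the gripper's body (76 mm by 85 mm) begins 54 mm behind the grasp point. The pads swing forward as they close: fully open they stand 13 mm farther back than shut.
Start: joints at [-1.387, 0.536, -0.004, 1.538, 0.003, 1.067, -0.071], TCP at [160.682, 629.819, 231.29] pointing down, gripper open.
Joint ranges: [-2.7, 2.7], [-0.37, 2.16], [-1.27, 1.26], [0.24, 2.4], [-1.31, 4.45], [0.19, 1.91], [-2.76, 2.76]. Speed limits (rad/s): [2.39, 2.39, 3.14, 3.14, 3.14, 3.14, 3.14].

### API

Orientations are given as a rotation vector (axis times angle).
In Python, from rig import arm gives the robot as it stands.
- The arm moves only by the tool apply_moves, never from a script. Its argument "plan" is a list of rows, each a list of 5 numbers: the shift along the tool's x, y, z in mm, then the turn about the tool's x in degrees, then the closure, from 0 (fully open) to 1 (shut). A call has 1 to 12 rows; each row is the pose to reach, as a shift and turn from the pose measured when the call began, along the tool's axes at that moment; what a row does not reach only later rows make up. A row lasts 1/12 s, in which the tool goes at most 41.7 mm and 7.16 degrees, less where a joint would pass 70% of its speed; a pose out of reach is approached as far as the arm can. A call with a gripper value outside its range is refused whole. The fingers move at their own pace and stop on an object; "squeeze" is the grip in N (left out, the last holds). Time passes only in rows, so rows that repeat a pose let the fingers close. It gives the time, the measured TCP pose, the force and the opening at its end, in the units of the state.
- arm.read_state(): the state, without advancing time (a new reading comes with each control period).
- arm.capture(name): name is "scene" or "top"; returns (picture, depth): 384x512x3 uint8, blue, green, red; 384x512 float32, mm along the optical axis (not along the pixel's ray), 0 where there is no reading.
- arm.camera_params(name): a dict with "fovy" (degrees; the focal length in pixels is half the picture's height over the tangent of half this angle, whatever the lens; pixels are square), "cx", "cy" (the principal point, pixels), "camera_from_world" (4x4, takes a point from world to camera coordinates). Camera axes: x right, y up, looking along -z (the intrinsics and any distortion apply to the point x, -y, -z); pixel columns grow to the right and rows downward; lengths in mm; the calibration is good to about 2 mm. A picture is of the moment at which its call begins. camera_params takes no time and is no camera call.
- arm.hand_in(): hands the job in, once; it reports no verdict.
The state is a dict: "time_s": time; "qpos": joint angles; "qvel": joint speeds; "effort": joint torques, N m; "tool_pos": TCP position; "ee_rot": TCP orientation; "force": force on the tool from outside, world axes, zero at the start; "ft_torque": the same for the moment, N m; "finger_gap": finger opening in mm.
Only numpy, scipy, OpenCV 4.12 (cv2) and the standard library are available. Lean on these libraries where they do the work, as an engineer would, in place of code of your own. Each camera call takes 0.05 s, during which the arm holds its last target.

### The job

Take the steel ball off the upright copper pipe stub and put it loose in the middle of the dish while the dish stands where it is. Then lift the dish by its handle and, in the air, turn it a quarter turn so that its spout points straight sideways at the steel pot, keeping it level with the ball resting in the middle and leaving the pot, tin, elbow and marker pen alone. Finish holding the dish still like that by its handle, above the height of the pot's rim: do not put it down or tip the ball out.

Things in the scene. Friction and masses are not known exactly. Their poses are not given: they have to be found in the camera images.
- ball_center (a point): Centre of a loose plain steel ball, 28 mm in diameter, 70 g. It starts resting on the mouth of the copper pipe stub and rolls freely once let go.
- ball: The same steel ball as a body; its origin lies at the ball's lowest point at the start and turns with it, so use ball_center for its position.
- dish: Loose round plain steel dish, 180 g, 106 mm wide, rim 23 mm above its underside, on a foot 60 mm across. Origin: centre of the underside. Spout along +x (end 69 mm from origin), black handle along -x. The bowl is a shallow cone (9 degrees), lowest at the centre: a ball let go in it rolls there. At the start the spout points roughly away from the robot, the handle toward it.
- dish_bowl (a point): Lowest point of the bowl's inside, on the dish's axis, 12 mm above its underside; axes as dish. A ball resting in the middle has its centre 14 mm above this point.
- dish_handle (a point): Grip point: middle of the black handle's width and height, 90 mm from the dish's axis along its -x, 33 mm above the dish's underside; axes as dish. The handle is a bar 14 mm wide (along the dish's y), 22 mm tall (22 to 44 mm above the underside) and 75 mm long (60 to 135 mm from the axis), to be pinched across its width from above.
- stub: Upright stub of 22 mm copper pipe, open at the top, 80 mm tall, on a round flange 40 mm across; fixed to the counter. Origin: centre of its underside. The ball sits on its mouth, ball centre about 91 mm above the counter.
- pot: Open cylindrical steel pot, 145 mm in diameter and 143 mm tall, standing loose to the left or to the right of the dish. Origin: centre of its underside.
- tin: Round closed tin, 62 mm in diameter, 34 mm tall, standing loose on the other side of the dish from the pot; leave alone. Origin: centre of its underside.
- elbow: Small brass pipe elbow, about 37 x 37 x 26 mm, lying loose on the counter left of the dish's handle; leave alone. Origin: centre of its underside.
- marker: Marker pen, 133 mm long, 16 mm thick, lying loose near the counter's front edge; leave alone. Origin: centre of its underside.
- counter_mark (a point): Unmarked fixed reference point on the counter's front edge straight ahead of the robot, at counter height; x points away from the robot, y to its left along the front edge (sideways), z up.
There are look-alikes about, which are no part of the job. Leave any green or turquoise look-alike of the ball alone.

How it is judged (in metres and radians):
On the way, in this order (a step that is already met when the one before it is completed fails the run):
1. The ball lies let go in the middle of the dish, which still stands on the counter with its spout roughly away from the robot (horizontal distance between ball_center and dish_bowl below 0.015 m and z of ball_center in the frame of dish_bowl between 0.005 and 0.02 m and angle between the x axis of dish and the x axis of counter_mark, either way round below 0.7 rad and height (world z) of dish below 0.006 m and contact force between ball and the fingers below 0.05 N), for 0.3 s.
2. The dish is lifted off the counter, not yet turned, with the ball in its middle (horizontal distance between ball_center and dish_bowl below 0.02 m and z of ball_center in the frame of dish_bowl between 0.005 and 0.02 m and angle between the x axis of dish and the x axis of counter_mark, either way round below 0.7 rad and height (world z) of dish above 0.03 m and contact force between dish and the fingers above 1 N), for 0.1 s.
At the end, for the whole second after the job is handed in: Dish held still in the fingers, underside above the pot's rim (143 mm), within 8 deg of level, ball at rest within 12 mm of its middle and not touched; spout within 15 deg of straight sideways, toward the pot, its line passing within 60 mm of the pot's axis; not resting on the pot (horizontal distance between ball_center and dish_bowl below 0.012 m and z of ball_center in the frame of dish_bowl between 0.005 and 0.02 m and height (world z) of dish above 0.143 m and angle between dish's own z axis and vertical below 0.14 rad and angle between the x axis of dish and the y axis of counter_mark, either way round below 0.26 rad and x of pot in the frame of dish above 0.06 m and y of pot in the frame of dish between -0.06 and 0.06 m and contact force between dish and the fingers above 1 N and contact force between dish and pot below 0.2 N and contact force between ball and the fingers below 0.05 N and linear speed of dish below 0.03 m/s and angular speed of dish below 0.15 rad/s and linear speed of ball below 0.04 m/s); the arm keeps its last pose, push and grip.
It fails at once if The dish is off the counter while the ball is not in its middle (within 30 mm) (height (world z) of dish above 0.02 m and horizontal distance between ball_center and dish_bowl above 0.03 m).
It fails at once if The dish is tilted more than about 17 degrees (angle between dish's own z axis and vertical above 0.3 rad).
It fails at once if The pot is pushed or tipped (distance of pot from where it was at the start of the episode above 0.025 m or angle between pot's own z axis and vertical above 0.2 rad).
It fails at once if The tin, elbow or marker pen is moved (distance of any of tin, elbow, marker from where it was at the start of the episode above 0.025 m).
It also fails if it takes over 61 s, if anything falls off the work surface, if the arm or the gripper's body presses on something with over 40 N, if the wrist force passes 120 N, or if a joint passes its speed limit or range.

## Working session

There is one attempt and no reset: what is moved stays moved. The work goes in short steps, Python scripts to look and compute and a tool call to move; the robot and the scene stay as the last step left them, time stands still between calls to the robot, and variables do not carry over. Pictures are saved under pics/ and viewed, and the job is handed in when it is done.

Besides the shell and the picture viewer there is one more tool, called after "Call:" as name(argument=value, ...) on one line, values as JSON. apply_moves: Moves the arm, as the interface text tells. Its arguments: {"type":"object","properties":{"plan":{"type":"array"},"squeeze":{"type":"number"}},"required":["plan"]}

```bash
ls; mkdir -p pics; python3 - <<'E'
from rig import arm
import cv2,numpy as np
print(arm.read_state())
for n in ("scene","top"):
    p=arm.camera_params(n);print(n,p)
    im,d=arm.capture(n)
    cv2.imwrite(f"pics/{n}0.png",im);np.savez(f"pics/{n}0.npz",im=im,d=d)
E
```

```text
pics
{'time_s': 0.0, 'qpos': array([-1.38720903,  0.53720914, -0.00444052,  1.53886081,  0.00260134,
        1.06733068, -0.07119783]), 'qvel': array([ 5.53032010e-04, -8.07362017e-04, -1.72027230e-03,  7.64499945e-04,
       -1.59034783e-04, -7.44472574e-04, -6.37339328e-06]), 'effort': array([ 3.12822503e-04, -5.83407819e+01,  1.04852803e+00, -2.59105182e+01,
        1.23123365e-02,  9.63262020e-03, -1.39508253e-05]), 'tool_pos': array([160.53770508, 629.20059938, 230.39004833]), 'ee_rot': array([ 0.1946163 ,  1.56198473, -0.19744953]), 'force': array([ 0.7556311 , -0.42988832,  0.05629901]), 'ft_torque': array([0.06247858, 0.02091255, 0.01337387]), 'finger_gap': 85.11297504100295}
scene {'fovy': 45.62594888336945, 'cx': 260.17913997248604, 'cy': 195.98258480548637, 'camera_from_world': array([[ 9.23426072e-01,  3.83766426e-01,  2.76041391e-03,
        -4.16148088e+02],
       [-3.03194347e-01,  7.25104591e-01,  6.18301318e-01,
         1.42528700e+02],
       [ 2.35281698e-01, -5.71792500e-01,  7.85936295e-01,
        -1.11993216e+03],
       [ 0.00000000e+00,  0.00000000e+00,  0.00000000e+00,
         1.00000000e+00]])}
top {'fovy': 54.0297397300906, 'cx': 263.031982282836, 'cy': 187.19034988973365, 'camera_from_world': array([[ 2.71106239e-02, -9.99564068e-01, -1.16913278e-02,
        -5.19775134e+01],
       [ 9.95310054e-01,  2.59051011e-02,  9.32031249e-02,
        -5.09144861e+02],
       [-9.28596297e-02, -1.41632909e-02,  9.95578470e-01,
        -8.92797171e+02],
       [ 0.00000000e+00,  0.00000000e+00,  0.00000000e+00,
         1.00000000e+00]])}
```

View pics/scene0.png

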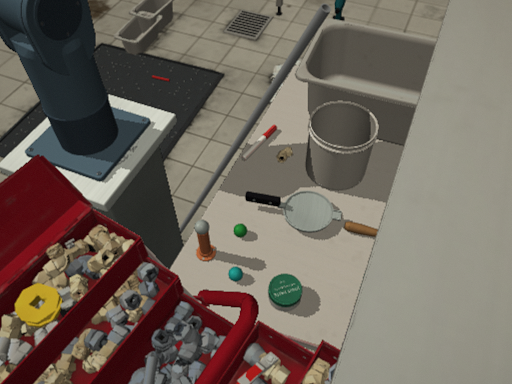

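View pics/top0.png

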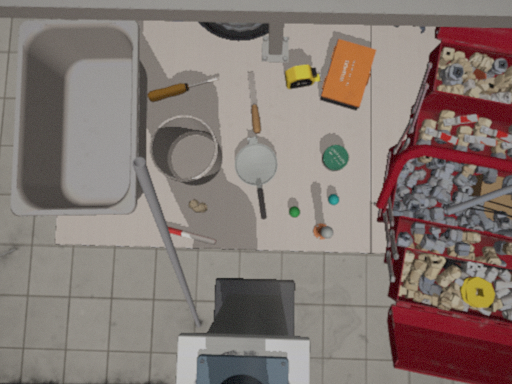

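Scene: ball on the stub at about (202,227), dish at (307,211) with its handle to (250,199), pot at (342,145), tin at (285,290) and green/teal look-alike balls. Top: ball at (327,232), dish at (256,160), pot at about (187,150), elbow at (198,206), marker at (190,234). I can't place the grey bar yet, so I'll measure it too.

```bash
cat > h.py <<'E'
import numpy as np,cv2
from rig import arm
def cam(n):
    p=arm.camera_params(n); f=192/np.tan(np.radians(p['fovy']/2)); return f,p['cx'],p['cy'],np.array(p['camera_from_world'])
def proj(n,P):
    f,cx,cy,T=cam(n); c=T[:3,:3]@np.array(P,float)+T[:3,3]; return np.array([cx+f*c[0]/-c[2],cy-f*c[1]/-c[2]])
def ray(n,u,v):
    f,cx,cy,T=cam(n); d=np.array([(u-cx)/f,-(v-cy)/f,-1.]); R=T[:3,:3]; return -R.T@T[:3,3], R.T@d
def onz(n,u,v,z):
    o,d=ray(n,u,v); return o+d*(z-o[2])/d[2]
def bydepth(n,u,v,d):
    o,r=ray(n,u,v); return o+r*d
def tri(a,b):
    o1,d1=ray('scene',*a);o2,d2=ray('top',*b)
    t=np.linalg.lstsq(np.c_[d1,-d2],o2-o1,rcond=None)[0]
    p,q=o1+d1*t[0],o2+d2*t[1]; return (p+q)/2,np.linalg.norm(p-q)
E
python3 - <<'E'
from h import *
np.set_printoptions(precision=1,suppress=True)
S=np.load('pics/scene0.npz');T=np.load('pics/top0.npz')
for n in('scene','top'):
    print(n,'tcp',proj(n,[160.5,629,230]),'base',proj(n,[0,0,0]))
for u,v in [(202,227),(205,258),(310,210),(285,290),(220,285),(325,10),(185,220),(250,150),(240,230),(343,180)]: print('s',u,v,bydepth('scene',u,v,S['d'][v,u]))
for u,v in [(327,232),(256,160),(335,158),(263,200),(260,185),(190,310),(170,250),(145,170),(300,180),(90,230),(294,212),(333,200),(218,150),(187,118),(330,240),(100,120)]: print('t',u,v,bydepth('top',u,v,T['d'][v,u]))
print('tri ball',tri((202,227),(327,232)))
print('tri bar bases', )
for n,D,b in(('scene',S,(160,180,160,120)),('top',T,(220,130,120,120))):
    x,y,w,h=b; c=D['im'][y:y+h,x:x+w]; 
    if n=='scene': c=D['im'][180:280,180:400]
    cv2.imwrite(f'pics/{n}_crop.png',cv2.resize(c,None,fx=3.6 if n=='scene' else 4.8,fy=3.6 if n=='scene' else 4.8,interpolation=cv2.INTER_CUBIC))
E
```

```text
scene tcp [250.8 -54.6] base [ 90.6 137.9]
top tcp [-108.8  357.9] base [241.1 401.9]
s 202 227 [ 414.  -189.3  102.9]
s 205 258 [ 414.4 -197.8    5.9]
s 310 210 [569.8 -11.4  14.2]
s 285 290 [ 589.2 -215.8   34.8]
s 220 285 [ 466.2 -237.8    1.6]
s 325 10 [512.7 137.9 375.3]
s 185 220 [  47.7  230.7 -625.1]
s 250 150 [382.8 100.7  14.4]
s 240 230 [ 456.9 -121.6   24.9]
s 343 180 [613.4  76.2  37. ]
t 327 232 [ 408.  -181.8  106.8]
t 256 160 [578.5 -19.   13.2]
t 335 158 [ 585.  -210.8   32.7]
t 263 200 [478.  -39.5  43.5]
t 260 185 [515.2 -31.   26.4]
t 190 310 [   4.1  303.2 -883.5]
t 170 250 [356.1 171.   62.5]
t 145 170 [500.  137.9 366.6]
t 300 180 [ 532.8 -129.8    1.2]
t 90 230 [394.7 387.5   2.2]
t 294 212 [ 451.9 -114.5   29.3]
t 333 200 [ 483.3 -207.8   28.1]
t 218 150 [584.3  63.9 102. ]
t 187 118 [648.  130.5 131.1]
t 330 240 [ 386.5 -206.3   -0.4]
t 100 120 [673.5 381.8   1.4]
tri ball (array([ 408.7, -183.6,   92.2]), np.float64(2.175006299644558))
tri bar bases
```

```bash
python3 - <<'E'
from h import *
np.set_printoptions(precision=0,suppress=True)
S=np.load('pics/scene0.npz');T=np.load('pics/top0.npz')
for n,D in(('scene',S),('top',T)):
    f,cx,cy,M=cam(n); v,u=np.mgrid[:384,:512]; d=D['d']
    c=np.stack([(u-cx)/f*d,-(v-cy)/f*d,-d],-1); w=(c-M[:3,3])@M[:3,:3]; w[d==0]=np.nan
    np.save(f'pics/{n}_w.npy',w)
# bar points
w=np.load('pics/top_w.npy')
for v in range(150,340,10):
    r=w[v,120:220,2]; k=np.nanargmax(np.where((np.abs(np.arange(120,220)-(140+(v-160)*60/165))<12),r,-9999)); print('t',v,120+k,w[v,120+k])
w2=np.load('pics/scene_w.npy')
for v in range(0,240,20):
    u=int(325-140*(v-10)/210); print('s',v,u,w2[v,max(0,u-4):u+5:2].tolist() if 0 else w2[v,min(u,511)])
for v,u in [(100,480),(250,450),(350,400),(30,400),(20,300),(300,230),(350,300),(200,350)]: print('s',u,v,w2[v,u])
for v,u in [(5,100),(15,300),(30,275),(20,240),(75,350),(130,395),(160,400),(180,400),(230,395),(60,430),(320,400)]: print('t',u,v,w[v,u])
h=np.clip((w[...,2]+100)/700*255,0,255); h=np.nan_to_num(h).astype(np.uint8)
cv2.imwrite('pics/hmap.png',cv2.applyColorMap(h,cv2.COLORMAP_JET))
E
```

```text
t 150 136 [569. 229. 158.]
t 160 134 [514. 153. 375.]
t 170 137 [499. 147. 375.]
t 180 145 [487. 143. 347.]
t 190 147 [473. 149. 317.]
t 200 150 [458. 153. 286.]
t 210 155 [442. 154. 250.]
t 220 157 [424. 161. 212.]
t 230 163 [404. 161. 167.]
t 240 166 [382. 167. 117.]
t 250 169 [356. 173.  63.]
t 260 173 [327. 178.  -1.]
t 270 177 [293. 185. -75.]
t 280 180 [ 255.  195. -159.]
t 290 184 [ 209.  203. -259.]
t 300 189 [ 154.  210. -381.]
t 310 192 [  87.  226. -524.]
t 320 196 [   4.  241. -707.]
t 330 212 [ 108.  102. -196.]
s 0 331 [ -27. 2463. -888.]
s 20 318 [502. 138. 354.]
s 40 305 [480. 145. 305.]
s 60 291 [455. 147. 253.]
s 80 278 [426. 154. 191.]
s 100 265 [396. 160. 124.]
s 120 251 [357. 167.  44.]
s 140 238 [315. 177. -48.]
s 160 225 [ 266.  187. -155.]
s 180 211 [ 203.  201. -286.]
s 200 198 [ 137.  209. -430.]
s 220 185 [  48.  231. -625.]
s 480 100 [ 764. -128.  465.]
s 450 250 [ 762. -337.  465.]
s 400 350 [ 740. -437.  465.]
s 400 30 [ 505. 2249. -872.]
s 300 20 [-142. 2130. -885.]
s 230 300 [ 535. -322.  156.]
s 300 350 [ 658. -357.  168.]
s 350 200 [nan nan nan]
t 100 5 [706. 177. 465.]
t 300 15 [701. -88. 458.]
t 275 30 [855. -57. 127.]
t 240 20 [701.  -7. 443.]
t 350 75 [ 792. -245.   37.]
t 395 130 [ 666. -367.   -0.]
t 400 160 [ 558. -315.  181.]
t 400 180 [ 532. -358.   60.]
t 395 230 [ 417. -315.  149.]
t 430 60 [ 763. -373.  195.]
t 400 320 [nan nan nan]
```

View pics/hmap.png

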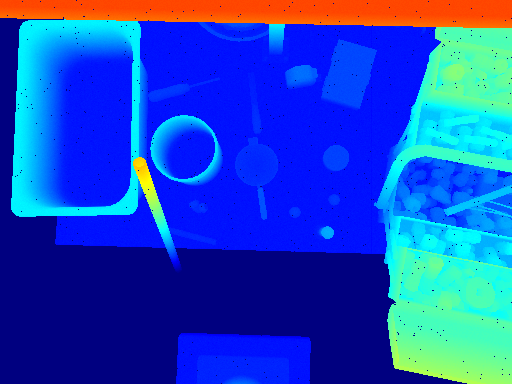

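View pics/scene_crop.png

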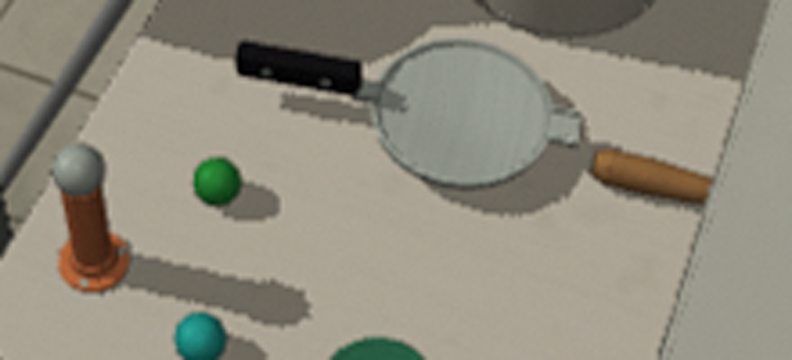

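View pics/top_crop.png

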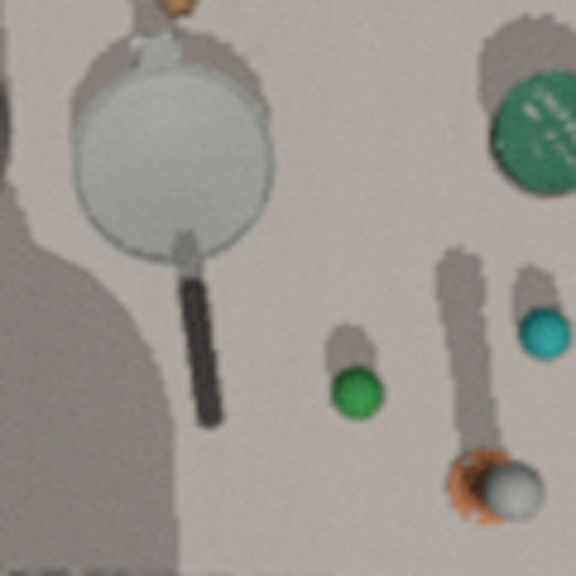

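The grey bar is a pole leaning from (327,178,0) up to about (510,140,375), between the arm's start and the work. A shelf front edge is at x≈700, z≈440–465. Next I'll segment the objects in both views.

```bash
cat > seg.py <<'E'
from h import *
def biggest(m):
    c,_=cv2.findContours(m.astype(np.uint8),cv2.RETR_EXTERNAL,cv2.CHAIN_APPROX_NONE); return max(c,key=cv2.contourArea)
def roi(m,b):
    o=np.zeros(m.shape,bool); x0,x1,y0,y1=b; o[y0:y1,x0:x1]=m[y0:y1,x0:x1]; return o
E
python3 - <<'E'
from seg import *
np.set_printoptions(precision=1,suppress=True)
R={}
B={'scene':dict(handle=(244,285,188,210),dish=(280,345,186,236),ball=(192,212,217,237),tin=(265,305,268,310)),
   'top':dict(handle=(255,270,175,222),dish=(228,284,140,186),ball=(317,337,222,242),tin=(318,352,142,174))}
for n in B:
    D=np.load(f'pics/{n}0.npz');im=D['im'].astype(int);hsv=cv2.cvtColor(D['im'],cv2.COLOR_BGR2HSV).astype(int);w=np.load(f'pics/{n}_w.npy')
    vis=cv2.resize(D['im'],None,fx=1,fy=1)
    mh=roi(hsv[...,2]<75,B[n]['handle']); c=biggest(mh); r=cv2.minAreaRect(c); R[n,'handle']=cv2.boxPoints(r); print(n,'handle',r)
    # dish: bluish/greenish steel (B>R)
    md=roi((im[...,0]-im[...,2]>-2)&(hsv[...,2]>95),B[n]['dish']); md=cv2.morphologyEx(md.astype(np.uint8),cv2.MORPH_OPEN,np.ones((9,9))); c=biggest(md); e=cv2.fitEllipse(c);R[n,'dish']=e[0];print(n,'dish',e,cv2.contourArea(c))
    # ball: by depth height
    x0,x1,y0,y1=B[n]['ball']; mb=roi((w[...,2]>70)&((hsv[...,1]<60)),B[n]['ball']); c=biggest(mb); (x,y),rad=cv2.minEnclosingCircle(c); M=cv2.moments(c); R[n,'ball']=(M['m10']/M['m00'],M['m01']/M['m00']);print(n,'ball',x,y,rad,R[n,'ball'])
    mt=roi((im[...,1]-im[...,2]>25)&(im[...,1]>im[...,0]),B[n]['tin']); c=biggest(mt); e=cv2.fitEllipse(c); R[n,'tin']=e[0];print(n,'tin',e)
    cv2.drawContours(vis,[biggest(mh),biggest(md),biggest(mb),biggest(mt)],-1,(0,0,255),1); cv2.imwrite(f'pics/{n}_seg.png',vis[180:310,180:400] if n=='scene' else vis[130:250,220:350])
for k in ('dish','ball','tin'): print(k,tri(R['scene',k],R['top',k]))
for n in B:
    b=R[n,'handle']; 
    d=[np.linalg.norm(b[1]-b[0]),np.linalg.norm(b[2]-b[1])]
    ends=[(b[0]+b[1])/2,(b[2]+b[3])/2] if d[0]<d[1] else [(b[1]+b[2])/2,(b[3]+b[0])/2]
    ends=sorted(ends,key=lambda p:p[0] if n=='scene' else -p[1]); R[n,'ends']=ends; print(n,ends)
for i in (0,1): print('end',i,tri(R['scene','ends'][i],R['top','ends'][i]), [onz('top',*R['top','ends'][i],z) for z in (44,33)],[onz('scene',*R['scene','ends'][i],z) for z in (40,)])
for n in B: print('dish on z=23',onz(n,*R[n,'dish'],23), 'ball91',onz(n,*R[n,'ball'],91))
# pot rim from depth
for n in B:
    w=np.load(f'pics/{n}_w.npy'); m=(w[...,2]>133)&(w[...,2]<152)&(w[...,0]>500)&(w[...,1]>20)&(w[...,1]<210)
    P=w[m][:,:2]; 
    A=np.c_[2*P,np.ones(len(P))]; s=np.linalg.lstsq(A,(P**2).sum(1),rcond=None)[0]; print(n,'pot',s[:2],np.sqrt(s[2]+s[:2]@s[:2]),len(P))
s=arm.read_state()
from scipy.spatial.transform import Rotation as Ro
print(Ro.from_rotvec(s['ee_rot']).as_matrix())
E
cd pics; python3 -c "
import cv2
for n in('scene','top'):
    cv2.imwrite(n+'_seg2.png',cv2.resize(cv2.imread(n+'_seg.png'),None,fx=3.5,fy=3.5,interpolation=cv2.INTER_NEAREST))"
```

```text
scene handle ((264.0013122558594, 198.6366424560547), (38.684715270996094, 10.13806438446045), 11.9761323928833)Traceback (most recent call last):
  File "<stdin>", line 11, in <module>
  File "seg.py", line 3, in biggest
    c,_=cv2.findContours(m.astype(np.uint8),cv2.RETR_EXTERNAL,cv2.CHAIN_APPROX_NONE); return max(c,key=cv2.contourArea)
                                                                                             ~~~^^^^^^^^^^^^^^^^^^^^^^^
ValueError: max() iterable argument is empty
[ WARN:0@0.008] global loadsave.cpp:275 findDecoder imread_('scene_seg.png'): can't open/read file: check file path/integrity
Traceback (most recent call last):
cv2.error: OpenCV(4.12.0) /io/opencv/modules/imgproc/src/resize.cpp:4208: error: (-215:Assertion failed) !ssize.empty() in function 'resize'
```

```bash
python3 - <<'E'
import numpy as np
S=np.load('pics/scene0.npz')['im'];T=np.load('pics/top0.npz')['im']
print('dish',S[210,310],S[200,300],S[222,310],'counter',S[245,310],S[240,270],'shadow',S[235,330],'ball',S[225,200],S[230,205])
print('dish',T[160,256],T[150,250],T[170,262],'counter',T[190,230],T[160,300],'shadow',T[141,262],'ball',T[232,327],T[229,324])
E
```

```text
dish [141 151 146] [139 150 144] [136 146 140] counter [146 162 170] [150 165 173] shadow [ 92 103 108] ball [140 150 146] [74 80 77]
dish [158 161 160] [158 162 160] [146 152 151] counter [120 125 133] [161 168 176] shadow [120 126 132] ball [153 156 155] [106 107 106]
```

```bash
cat > m1.py <<'E'
from seg import *
np.set_printoptions(precision=1,suppress=True)
R={}
B={'scene':dict(handle=(244,285,188,210),dish=(282,345,186,236),ball=(192,212,217,237),tin=(265,305,268,310)),
   'top':dict(handle=(255,270,175,222),dish=(228,284,130,190),ball=(317,337,222,242),tin=(318,352,142,174))}
for n in B:
    D=np.load(f'pics/{n}0.npz');im=D['im'].astype(int);hsv=cv2.cvtColor(D['im'],cv2.COLOR_BGR2HSV).astype(int);w=np.load(f'pics/{n}_w.npy')
    vis=D['im'].copy()
    mh=roi(hsv[...,2]<75,B[n]['handle']); c=biggest(mh); r=cv2.minAreaRect(c); R[n,'handle']=cv2.boxPoints(r); print(n,'handle',r)
    md=roi((im[...,2]-im[...,0]<9)&(hsv[...,2]>70),B[n]['dish']).astype(np.uint8); 
    ml=roi((im[...,2]-im[...,0]<9)&(hsv[...,2]>70),B[n]['dish'])
    md=cv2.morphologyEx(cv2.morphologyEx(md,cv2.MORPH_CLOSE,np.ones((5,5))),cv2.MORPH_OPEN,cv2.getStructuringElement(cv2.MORPH_ELLIPSE,(17,17))); c=biggest(md); e=cv2.fitEllipse(c);R[n,'dish']=e[0];print(n,'dish',e,cv2.contourArea(c))
    mb=roi((im[...,2]-im[...,0]<12)&(np.nan_to_num(w[...,2],nan=100)>70),B[n]['ball']); c2=biggest(mb); (x,y),rad=cv2.minEnclosingCircle(c2); M=cv2.moments(c2); R[n,'ball']=(M['m10']/M['m00'],M['m01']/M['m00']);print(n,'ball',x,y,rad,R[n,'ball'])
    mt=roi((im[...,1]-im[...,2]>25)&(im[...,1]>im[...,0]),B[n]['tin']); e=cv2.fitEllipse(biggest(mt)); R[n,'tin']=e[0];print(n,'tin',e)
    cv2.drawContours(vis,[biggest(mh),c,c2,biggest(mt)],-1,(0,0,255),1); v=vis[180:310,180:400] if n=='scene' else vis[130:250,220:350]
    cv2.imwrite(f'pics/{n}_seg2.png',cv2.resize(v,None,fx=3.5,fy=3.5,interpolation=cv2.INTER_NEAREST))
for k in ('dish','ball','tin'): print(k,tri(R['scene',k],R['top',k]))
for n in B:
    b=R[n,'handle']; 
    d=[np.linalg.norm(b[1]-b[0]),np.linalg.norm(b[2]-b[1])]
    ends=[(b[0]+b[1])/2,(b[2]+b[3])/2] if d[0]<d[1] else [(b[1]+b[2])/2,(b[3]+b[0])/2]
    ends=sorted(ends,key=lambda p:p[0] if n=='scene' else -p[1]); R[n,'ends']=ends; print(n,ends)
for i in (0,1): print('end',i,tri(R['scene','ends'][i],R['top','ends'][i]), [onz('top',*R['top','ends'][i],z) for z in (44,33)],[onz('scene',*R['scene','ends'][i],z) for z in (40,)])
for n in B: print('dish on z=23',onz(n,*R[n,'dish'],23), 'ball91',onz(n,*R[n,'ball'],91))
for n in B:
    w=np.load(f'pics/{n}_w.npy'); m=(w[...,2]>135)&(w[...,2]<150)&(w[...,0]>500)&(w[...,1]>20)&(w[...,1]<200)
    P=w[m][:,:2]; 
    A=np.c_[2*P,np.ones(len(P))]; s=np.linalg.lstsq(A,(P**2).sum(1),rcond=None)[0]; print(n,'pot',s[:2],np.sqrt(s[2]+s[:2]@s[:2]),len(P))
s=arm.read_state()
from scipy.spatial.transform import Rotation as Ro
np.set_printoptions(precision=4,suppress=True)
print(Ro.from_rotvec(s['ee_rot']).as_matrix())
E
python3 m1.py
```

```text
scene handle ((264.0013122558594, 198.6366424560547), (38.684715270996094, 10.13806438446045), 11.9761323928833)
scene dish ((307.98223876953125, 211.13816833496094), (39.64103698730469, 49.48198699951172), 99.7652587890625) 1537.0
scene ball 201.2142791748047 226.5 7.231698036193848 (201.2659574468085, 226.5886524822695)
scene tin ((284.6080322265625, 289.3788757324219), (30.74094009399414, 32.85902404785156), 86.59490203857422)
top handle ((261.28997802734375, 202.5299835205078), (29.415645599365234, 4.38406229019165), 81.8698959350586)
top dish ((255.55810546875, 163.89956665039062), (41.69572067260742, 42.51286697387695), 166.4272003173828) 1389.0
top ball 327.09259033203125 232.12962341308594 6.196524620056152 (327.0151515151515, 231.94949494949495)
top tin ((335.1906433105469, 157.12258911132812), (23.903474807739258, 24.32671546936035), 51.04541015625)
dish (array([567.7, -18.5,  18. ]), np.float64(0.6048072144344688))
ball (array([ 408.2, -183.8,   93.5]), np.float64(0.750272756475929))
tin (array([ 587.5, -212. ,   29.1]), np.float64(0.5547936239611762))
scene [array([245.1, 194.6], dtype=float32), array([282.9, 202.7], dtype=float32)]
top [array([263.4, 217.1], dtype=float32), array([259.2, 188. ], dtype=float32)]
end 0 (array([435.8, -42.3,  37.7]), np.float64(4.116514000737388)) [array([437.6, -41.4,  44. ]), array([437.7, -41.3,  33. ])] [array([434.8, -44.9,  40. ])]
end 1 (array([510.6, -28. ,  29.6]), np.float64(6.40740096502029)) [array([506.3, -29.7,  44. ]), array([507.3, -29.4,  33. ])] [array([515.8, -34.1,  40. ])]
dish on z=23 [568.2 -22.3  23. ] ball91 [ 407.5 -182.2   91. ]
dish on z=23 [567.2 -18.6  23. ] ball91 [ 407.8 -184.4   91. ]
scene pot [581.6 133.9] 68.78944034165357 484
top pot [580.3 132.8] 68.93649279517982 440
[[-0.0003  0.2471  0.969 ]
 [-0.0016  0.969  -0.2471]
 [-1.     -0.0016  0.0001]]
```

Measured so far, with both views agreeing to about 2 mm:

| Item | Position (mm) | Check |
|---|---|---|
| Ball | (408,-184), z 91–93 | expected height 91 |
| Dish axis | (567.5,-20) | yaw about 10°, handle tail at (437,-42), 133 mm from the axis against 135 |
| Pot axis | (581,133) | rim radius fits about 69 |

I'll swing round outside the pole at a radius of about 620 mm and turn the jaws on the way.

```bash
cat > go.py <<'E'
# usage: go.py x y z phi(deg of tool y)  -> tool shift/turn from present pose
import sys
from h import *
from scipy.spatial.transform import Rotation as Ro
s=arm.read_state();M=Ro.from_rotvec(s['ee_rot']).as_matrix();p=s['tool_pos']
phi=np.degrees(np.arctan2(M[1,1],M[0,1]))
print('t %.2f pos'%s['time_s'],p.round(1),'phi %.1f tilt %.2f'%(phi,np.degrees(np.arccos(-M[2,0]))),'q',s['qpos'].round(2),'F',s['force'].round(1),'gap %.1f'%s['finger_gap'])
if len(sys.argv)>4:
    a=[float(v) for v in sys.argv[1:5]]; d=M.T@(np.array(a[:3])-p); print('shift',d.round(1),'turn %.1f'%-((a[3]-phi+180)%360-180),'raw turn',-(a[3]-phi))
E
python3 go.py 430 470 260 0
```

```text
t 0.10 pos [160.5 629.3 230.5] phi 75.7 tilt 0.09 q [-1.39  0.54 -0.    1.54  0.    1.07 -0.07] F [ 0.3  0.8 -0.4] gap 85.4
shift [-29.3 -87.8 300.5] turn 75.7 raw turn 75.69417400716533
```

Call:
apply_moves(plan=[[-5, -5, 20, 6, 0], [-10, -12, 40, 12, 0], [-15, -20, 70, 19, 0], [-20, -27, 100, 26, 0], [-25, -36, 130, 33, 0], [-30, -44, 160, 40, 0], [-30, -52, 190, 47, 0], [-30, -60, 220, 54, 0], [-30, -68, 245, 61, 0], [-30, -76, 270, 67, 0], [-30, -82, 288, 72, 0], [-30, -87, 300, 77, 0]])

```text
time_s: 1.1
tool_pos: [432.0, 468.7, 260.4]
ee_rot: [1.229, 1.192, -1.232]
force: [-1.4, 0.2, -0.3]
finger_gap: 85.5
```

```bash
python3 go.py 615 200 260 -80
```

```text
t 1.10 pos [432.  468.7 260.4] phi -1.7 tilt 0.17 q [-1.15  0.51  0.36  1.56 -0.19  1.11 -0.77] F [-1.4  0.2 -0.3] gap 85.5
shift [  1.2 191.  263. ] turn 78.3 raw turn 78.27273434974192
```

Call:
apply_moves(plan=[[0, 14, 19, 5, 0], [0, 30, 42, 12, 0], [0, 47, 66, 19, 0], [0, 65, 90, 26, 0], [0, 83, 114, 33, 0], [0, 101, 138, 40, 0], [0, 118, 162, 47, 0], [0, 136, 186, 54, 0], [0, 153, 210, 61, 0], [0, 168, 232, 68, 0], [0, 181, 250, 74, 0], [0, 191, 263, 78, 0]])

```text
time_s: 2.1
tool_pos: [615.8, 197.3, 260.9]
ee_rot: [2.13, 0.179, -2.13]
force: [0.4, -0.0, 0.6]
finger_gap: 85.7
```

```bash
python3 go.py 615 0 260 -80; python3 - <<'E'
from h import *
for n in ('scene','top'):
    im,d=arm.capture(n); cv2.imwrite(f'pics/{n}1.png',im)
E
```

```text
t 2.10 pos [615.8 197.3 260.9] phi -80.2 tilt 0.24 q [-0.86  0.59  0.72  1.55 -0.41  1.16 -1.45] F [ 0.4 -0.   0.6] gap 85.7
shift [  1.8 194.3  34.5] turn -0.2 raw turn -0.16698112102801588
```

View pics/scene1.png

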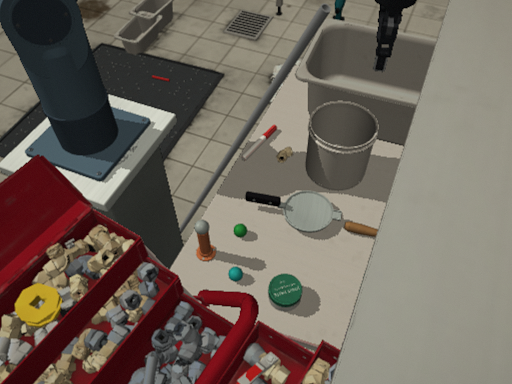

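View pics/top1.png

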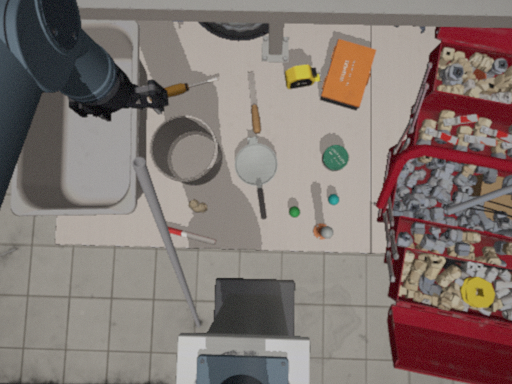

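The arm is outside the pole with the gripper near top (140,97). The elbow is lagging toward +y, with q3 at 0.72 and rising, so I'll watch the joint ranges.

Call:
apply_moves(plan=[[0, 10, 2, 0, 0], [0, 25, 5, 0, 0], [0, 45, 8, 0, 0], [0, 65, 12, 0, 0], [0, 85, 16, 0, 0], [0, 105, 20, 0, 0], [0, 125, 24, 0, 0], [0, 145, 28, 0, 0], [0, 163, 31, 0, 0], [0, 178, 33, 0, 0], [0, 188, 34, 0, 0], [0, 194, 35, 0, 0]])

```text
time_s: 3.2
tool_pos: [614.6, -2.8, 262.2]
ee_rot: [2.129, 0.177, -2.129]
force: [0.8, -0.1, 0.2]
finger_gap: 85.8
```

```bash
python3 go.py 408 -184 160 -80
```

```text
t 3.20 pos [614.6  -2.8 262.2] phi -80.1 tilt 0.32 q [-0.59  0.53  0.75  1.64 -0.39  1.12 -1.14] F [ 0.8 -0.1  0.2] gap 85.8
shift [103.1 142.6 234.5] turn -0.1 raw turn -0.14790654364070122
```

Call:
apply_moves(plan=[[2, 6, 10, 0, 0], [8, 16, 26, 0, 0], [16, 30, 48, 0, 0], [25, 45, 73, 0, 0], [35, 60, 98, 0, 0], [45, 76, 124, 0, 0], [56, 92, 150, 0, 0], [67, 107, 175, 0, 0], [78, 121, 198, 0, 0], [88, 132, 217, 0, 0], [97, 139, 229, 0, 0], [103, 143, 235, 0, 0]])

```text
time_s: 4.2
tool_pos: [405.7, -184.9, 159.4]
ee_rot: [2.129, 0.178, -2.131]
force: [0.1, -0.1, -0.8]
finger_gap: 85.2
```

```bash
python3 - <<'E'
from h import *
for n in ('scene','top'):
    im,d=arm.capture(n); np.savez(f'pics/{n}2.npz',im=im,d=d); cv2.imwrite(f'pics/{n}2.png',cv2.resize(im[150:310,140:350],None,fx=3.5,fy=3.5,interpolation=cv2.INTER_CUBIC))
E
python3 go.py 408 -184 79 -80
```

```text
t 4.30 pos [ 406.7 -184.4  159.5] phi -80.2 tilt 0.28 q [-0.31  0.38  0.77  2.15 -0.38  0.74 -0.69] F [ 0.8  0.6 -0.4] gap 85.5
shift [80.5 -0.6 -1.5] turn -0.2 raw turn -0.19081451093136081
```

View pics/scene2.png

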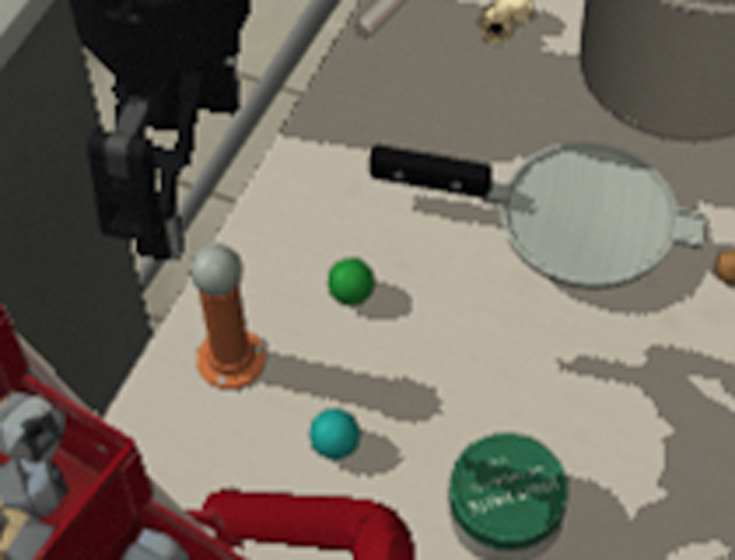

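View pics/top2.png

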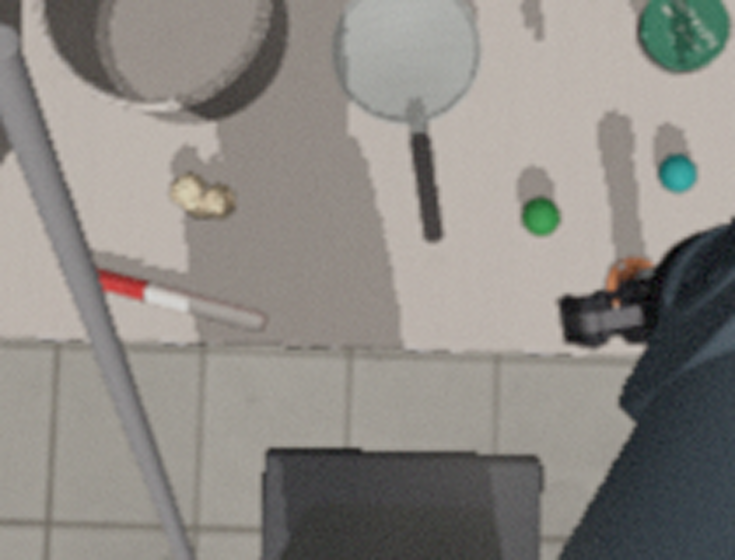

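The gripper is above the ball, with the ball at scene crop (216,270) below the open fingers. Dish, handle, elbow and marker are undisturbed. I'll descend and look before closing.

Call:
apply_moves(plan=[[8, 0, -1, 0, 0], [20, 0, -1, 0, 0], [35, 0, -1, 0, 0], [50, 0, -1, 0, 0], [64, 0, -1, 0, 0], [75, 0, -1, 0, 0], [82, 0, -1, 0, 0], [82, 0, -1, 0, 0], [82, 0, -1, 0, 0]], squeeze=25)

```text
time_s: 5.05
tool_pos: [407.9, -184.6, 77.5]
ee_rot: [2.129, 0.178, -2.131]
force: [0.9, -0.5, 0.3]
finger_gap: 85.4
```

```bash
python3 - <<'E'
from h import *
for n in ('scene','top'):
    im,d=arm.capture(n); 
    c=im[190:270,160:260] if n=='scene' else im[190:270,280:380]
    cv2.imwrite(f'pics/{n}3.png',cv2.resize(c,None,fx=6,fy=6,interpolation=cv2.INTER_CUBIC))
E
python3 go.py 408 -184 79 -80
```

```text
t 5.15 pos [ 408.2 -184.8   78.1] phi -80.2 tilt 0.30 q [-0.17  0.54  0.61  2.19 -0.56  0.57 -0.54] F [ 0.3 -0.5  0.4] gap 85.3
shift [-0.9 -0.8  0.1] turn -0.2 raw turn -0.18559278305502858
```

View pics/scene3.png

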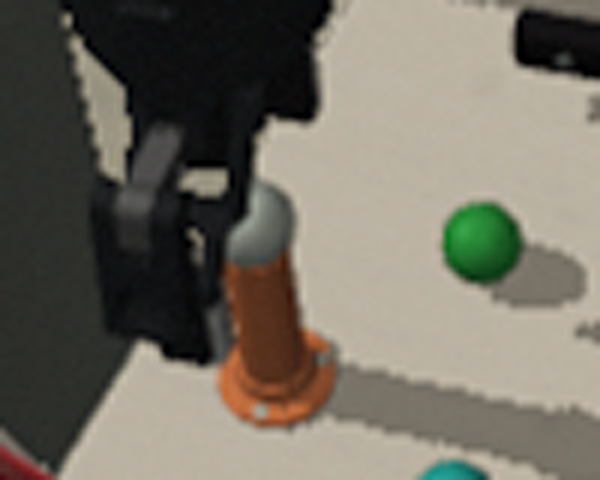

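View pics/top3.png

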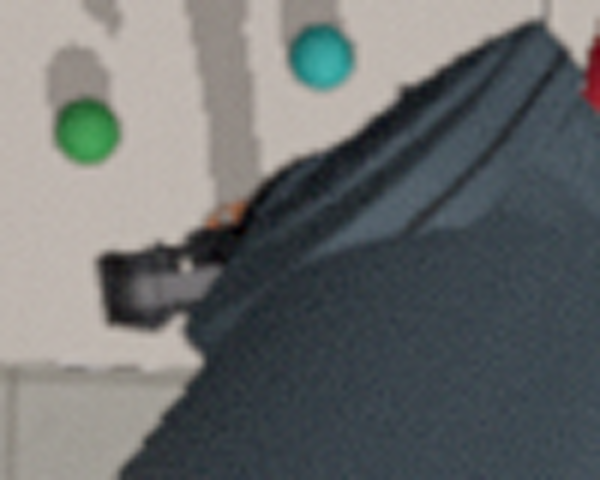

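```bash
python3 - <<'E'
from h import *
f=lambda P:((proj('scene',P)-[160,190])*6).round(0)
y=np.array([np.cos(np.radians(-80.2)),np.sin(np.radians(-80.2)),0]);z=np.array([y[1],-y[0],0])
c=np.array([408.2,-184.8,78+13])
for s in(1,-1):
  for k in(-11,11): print(s,k,f(c+y*s*42.5+z*k),f(c+y*s*42.5+z*k+[0,0,30]))
print('ball',f([408,-184,92]))
E
```

```text
1 -11 [238. 348.] [228. 294.]
1 11 [168. 334.] [156. 279.]
-1 -11 [319. 125.] [311.  68.]
-1 11 [253. 113.] [243.  55.]
ball [246. 223.]
```

The near pad edge sits at scene crop (215–230,350), within about 2 px of where I projected it, and the ball is between the pads. Closing gently.

Call:
apply_moves(plan=[[0, 0, 0, 0, 0.2], [0, 0, 0, 0, 0.35], [0, 0, 0, 0, 0.45], [0, 0, 0, 0, 0.55], [0, 0, 0, 0, 0.65], [0, 0, 0, 0, 0.75], [0, 0, 0, 0, 0.85], [0, 0, 0, 0, 0.9], [0, 0, 0, 0, 0.9], [0, 0, 0, 0, 0.9]], squeeze=25)

```text
time_s: 5.98
tool_pos: [408.1, -183.6, 78.2]
ee_rot: [2.13, 0.18, -2.13]
force: [-1.4, 4.1, 8.2]
finger_gap: 26.4
```

```bash
python3 - <<'E'
from h import *
for n in ('scene',):
    im,d=arm.capture(n); 
    c=im[190:270,160:260] if n=='scene' else im[190:270,280:380]
    cv2.imwrite(f'pics/{n}4.png',cv2.resize(c,None,fx=6,fy=6,interpolation=cv2.INTER_CUBIC))
E
python3 go.py 408 -184 160 -80
```

```text
t 6.03 pos [ 408.1 -183.6   78.3] phi -80.1 tilt 0.17 q [-0.17  0.53  0.61  2.19 -0.56  0.57 -0.54] F [-1.4  3.2  8.4] gap 26.1
shift [-81.7   0.6   0.2] turn -0.1 raw turn -0.14463619250737736
```

View pics/scene4.png

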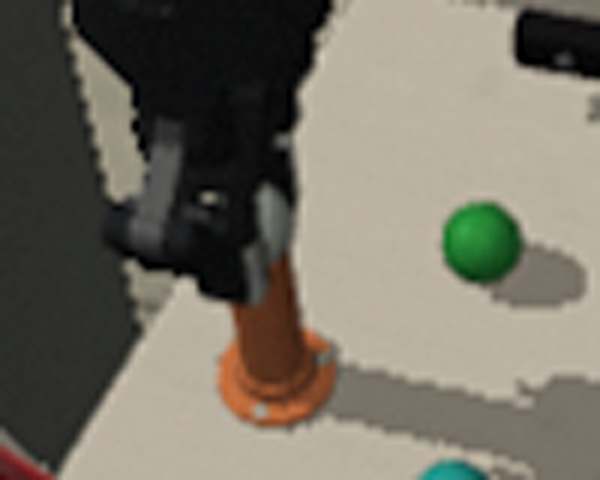

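The gap is 26 mm against a 28 mm ball, and the ball is between the pads at (270,225). Lifting.

Call:
apply_moves(plan=[[0, 0, 0, 0, 0.95], [-3, 0, 0, 0, 0.95], [-8, 0, 0, 0, 0.95], [-15, 0, 0, 0, 0.95], [-24, 0, 0, 0, 0.95], [-34, 0, 0, 0, 0.95], [-44, 0, 0, 0, 0.95], [-52, 0, 0, 0, 0.95], [-58, 0, 0, 0, 0.95], [-60, 0, 0, 0, 0.95]], squeeze=40)

```text
time_s: 6.87
tool_pos: [408.7, -183.6, 139.4]
ee_rot: [2.132, 0.18, -2.128]
force: [-0.5, 0.1, -1.3]
finger_gap: 25.6
```

```bash
python3 - <<'E'
from h import *
for n in ('scene',):
    im,d=arm.capture(n); 
    c=im[170:270,140:270]
    cv2.imwrite(f'pics/{n}5.png',cv2.resize(c,None,fx=5,fy=5,interpolation=cv2.INTER_CUBIC))
E
python3 go.py 567 -20 138 -80
```

```text
t 6.92 pos [ 408.6 -183.5  139.2] phi -80.1 tilt 0.19 q [-0.28  0.42  0.73  2.16 -0.43  0.7  -0.65] F [ 0.1  0.6 -0.3] gap 25.6
shift [   1.  -133.9 -184. ] turn -0.1 raw turn -0.13281808932835304
```

View pics/scene5.png

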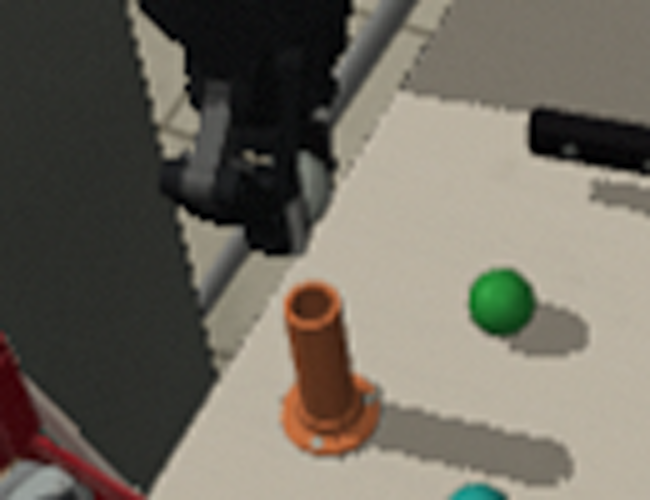

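The ball is held in the pads at crop (315,185) and the stub mouth is empty. Carrying it over the dish.

Call:
apply_moves(plan=[[0, -4, -6, 0, 0.95], [0, -13, -18, 0, 0.95], [0, -26, -36, 0, 0.95], [0, -42, -57, 0, 0.95], [0, -58, -79, 0, 0.95], [0, -74, -101, 0, 0.95], [0, -90, -123, 0, 0.95], [0, -104, -143, 0, 0.95], [0, -117, -160, 0, 0.95], [0, -126, -173, 0, 0.95], [0, -132, -181, 0, 0.95], [0, -134, -184, 0, 0.95]])

```text
time_s: 7.92
tool_pos: [567.7, -17.9, 138.2]
ee_rot: [2.13, 0.183, -2.128]
force: [0.6, 0.3, -1.2]
finger_gap: 25.7
```

```bash
python3 - <<'E'
from h import *
for n in ('scene','top'):
    im,d=arm.capture(n); 
    c=im[130:250,230:380] if n=='scene' else im[100:230,190:350]
    cv2.imwrite(f'pics/{n}6.png',cv2.resize(c,None,fx=4.5,fy=4.5,interpolation=cv2.INTER_CUBIC))
E
python3 go.py 567 -20 24 -80
```

```text
t 8.02 pos [566.7 -19.8 138.5] phi -80.1 tilt 0.20 q [-0.54  0.61  0.68  1.87 -0.5   0.84 -1.01] F [ 0.6 -0.4 -1.6] gap 25.7
shift [114.5  -0.2  -0.2] turn -0.1 raw turn -0.10406102826308938
```

View pics/scene6.png

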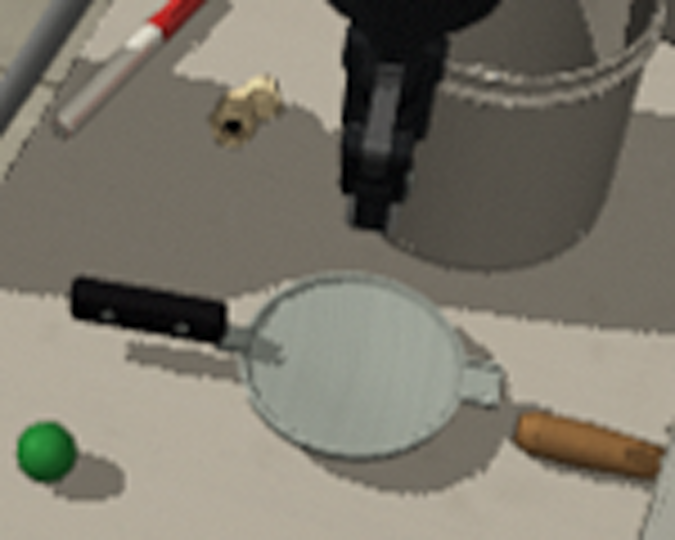

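View pics/top6.png

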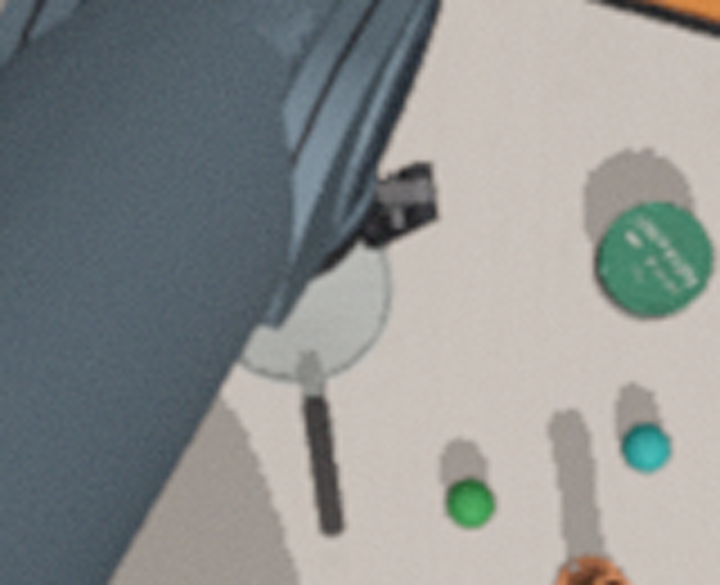

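Fingers are above the dish centre, with the tip at about scene crop (370,220) and the pot clear of them by more than 20 mm. Lowering.

Call:
apply_moves(plan=[[5, 0, 0, 0, 0.95], [15, 0, 0, 0, 0.95], [28, 0, 0, 0, 0.95], [44, 0, 0, 0, 0.95], [60, 0, 0, 0, 0.95], [75, 0, 0, 0, 0.95], [88, 0, 0, 0, 0.95], [98, 0, 0, 0, 0.95], [105, 0, 0, 0, 0.95], [110, 0, 0, 0, 0.95], [113, 0, 0, 0, 0.95], [114, 0, 0, 0, 0.95]])

```text
time_s: 9.02
tool_pos: [566.9, -20.3, 24.3]
ee_rot: [2.13, 0.181, -2.129]
force: [0.0, -0.5, 0.2]
finger_gap: 26.0
```

```bash
python3 - <<'E'
from h import *
for n in ('scene','top'):
    im,d=arm.capture(n); 
    c=im[130:250,230:380] if n=='scene' else im[100:230,190:350]
    cv2.imwrite(f'pics/{n}7.png',cv2.resize(c,None,fx=4.5,fy=4.5,interpolation=cv2.INTER_CUBIC))
E
python3 go.py 567 -20 20 -80
```

```text
t 9.12 pos [567.1 -20.2  24.8] phi -80.1 tilt 0.20 q [-0.44  0.77  0.54  1.9  -0.63  0.64 -0.9 ] F [ 0.2  0.3 -0.9] gap 25.5
shift [ 4.8 -0.3  0.1] turn -0.1 raw turn -0.10417671213292579
```

View pics/scene7.png

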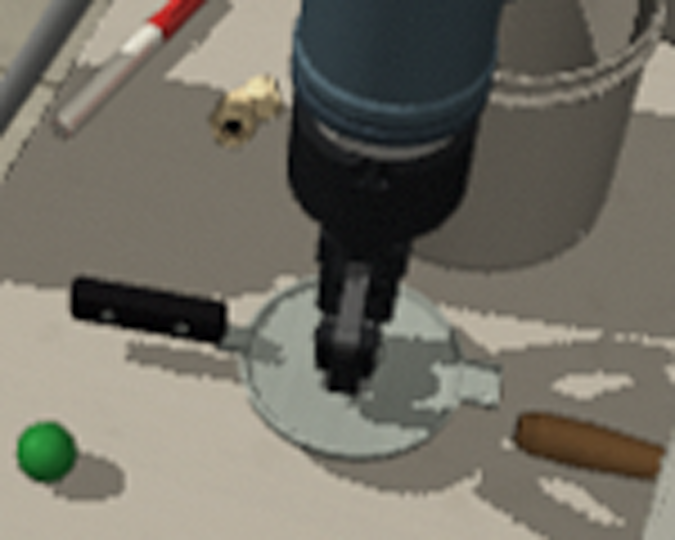

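Call:
apply_moves(plan=[[2, 0, 0, 0, 0.95], [4, 0, 0, 0, 0.95], [4, 0, 0, 0, 0.95]])

```text
time_s: 9.37
tool_pos: [567.1, -20.1, 20.7]
ee_rot: [2.131, 0.181, -2.128]
force: [0.2, 0.1, -0.4]
finger_gap: 25.6
```

Call:
apply_moves(plan=[[0, 0, 0, 0, 0.66], [0, 0, 0, 0, 0.62], [0, 0, 0, 0, 0.58], [0, 0, 0, 0, 0.54], [0, 0, 0, 0, 0.48], [0, 0, 0, 0, 0.42], [0, 0, 0, 0, 0.36], [0, 0, 0, 0, 0.36], [0, 0, 0, 0, 0.36]])

```text
time_s: 10.12
tool_pos: [567.2, -20.1, 20.8]
ee_rot: [2.131, 0.181, -2.128]
force: [0.2, 0.9, 0.5]
finger_gap: 54.4
```

```bash
python3 - <<'E'
from h import *
for n in ('scene','top'):
    im,d=arm.capture(n); 
    c=im[130:250,230:380] if n=='scene' else im[100:230,190:350]
    cv2.imwrite(f'pics/{n}8.png',cv2.resize(c,None,fx=4.5,fy=4.5,interpolation=cv2.INTER_CUBIC))
E
python3 go.py 567 -20 110 -80
```

```text
t 10.22 pos [567.1 -20.2  20.7] phi -80.1 tilt 0.20 q [-0.44  0.78  0.53  1.9  -0.64  0.64 -0.9 ] F [0.9 0.3 0. ] gap 55.1
shift [-89.3   0.1   0. ] turn -0.1 raw turn -0.09755532976679149
```

View pics/scene8.png

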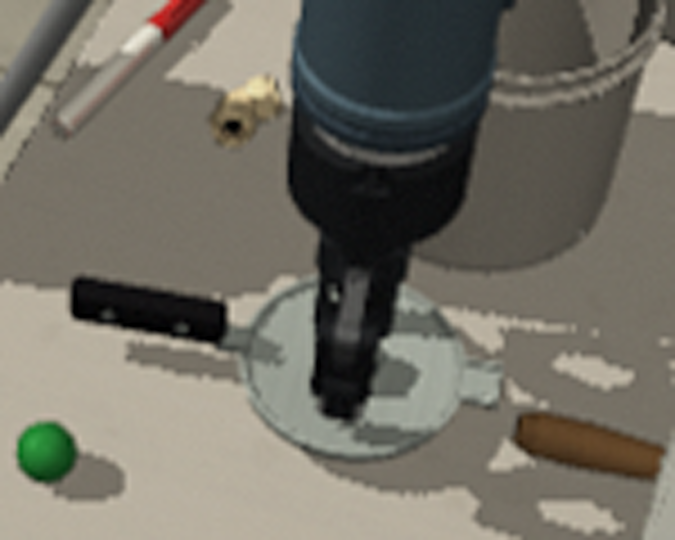

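Released with no reaction force. Rising straight up, then I'll look.

Call:
apply_moves(plan=[[-4, 0, 0, 0, 0.36], [-12, 0, 0, 0, 0.36], [-24, 0, 0, 0, 0.36], [-38, 0, 0, 0, 0.36], [-52, 0, 0, 0, 0.3], [-66, 0, 0, 0, 0.2], [-78, 0, 0, 0, 0.1], [-86, 0, 0, 0, 0.1], [-90, 0, 0, 0, 0.1]])

```text
time_s: 10.97
tool_pos: [567.8, -19.8, 112.5]
ee_rot: [2.133, 0.181, -2.126]
force: [0.4, 0.4, 0.4]
finger_gap: 77.1
```

```bash
python3 go.py 483 -34 110 -80
```

```text
t 10.97 pos [567.8 -19.8 112.5] phi -80.1 tilt 0.26 q [-0.52  0.64  0.65  1.88 -0.53  0.79 -0.98] F [0.4 0.4 0.4] gap 77.1
shift [ 2.2 -0.6 86. ] turn -0.1 raw turn -0.08948704354030212
```

Call:
apply_moves(plan=[[2, 0, 5, 0, 0], [2, 0, 15, 0, 0], [2, 0, 30, 0, 0], [2, 0, 46, 0, 0], [2, 0, 62, 0, 0], [2, 0, 75, 0, 0], [2, 0, 83, 0, 0], [2, 0, 86, 0, 0], [2, 0, 86, 0, 0]])

```text
time_s: 11.72
tool_pos: [482.4, -34.6, 110.0]
ee_rot: [2.133, 0.181, -2.127]
force: [-0.3, -0.0, -0.5]
finger_gap: 85.4
```

```bash
python3 - <<'E'
from h import *
for n in ('scene','top'):
    im,d=arm.capture(n); np.savez(f'pics/{n}9.npz',im=im,d=d)
    c=im[130:250,230:380] if n=='scene' else im[100:230,190:350]
    cv2.imwrite(f'pics/{n}9.png',cv2.resize(c,None,fx=4.5,fy=4.5,interpolation=cv2.INTER_CUBIC))
E
python3 go.py 484 -34 16 -80
```

```text
t 11.82 pos [483.8 -34.4 110.2] phi -80.1 tilt 0.30 q [-0.55  0.53  0.67  2.09 -0.51  0.68 -0.94] F [ 1.  -0.4 -0.2] gap 85.2
shift [94.2 -0.7  0.1] turn -0.1 raw turn -0.06487486950459243
```

View pics/scene9.png

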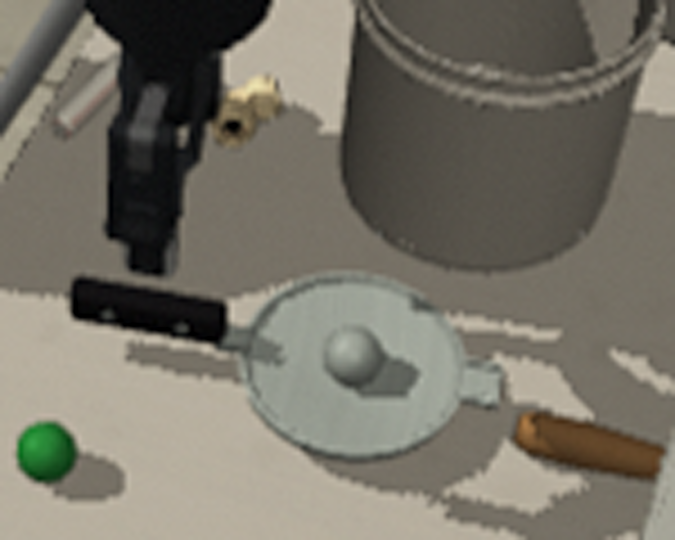

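View pics/top9.png

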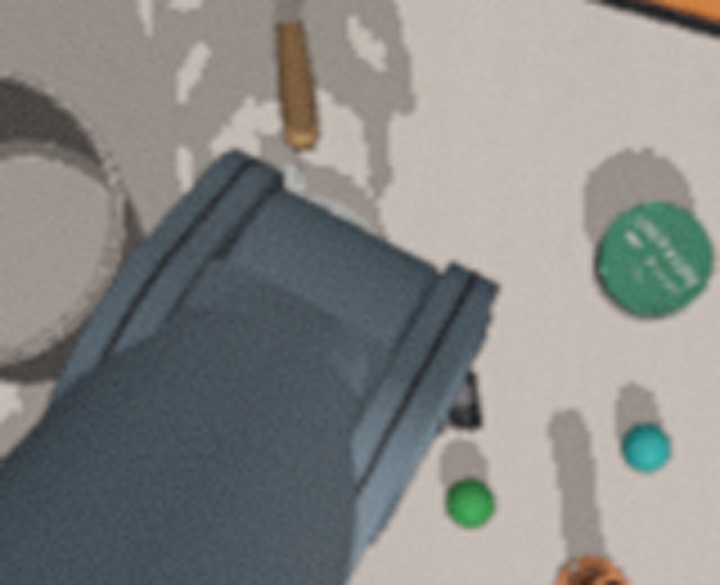

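```bash
python3 - <<'E'
from seg import *
np.set_printoptions(precision=1,suppress=True)
D=np.load('pics/scene9.npz');im=D['im'];hsv=cv2.cvtColor(im,cv2.COLOR_BGR2HSV)
m=roi(hsv[...,2]<75,(244,285,191,210)); c=biggest(m); r=cv2.minAreaRect(c); print(r)
c=((im.astype(int)[...,2]-im.astype(int)[...,0])<9)&(hsv[...,2]>70)
md=cv2.morphologyEx(cv2.morphologyEx(roi(c,(282,345,186,236)).astype(np.uint8),cv2.MORPH_CLOSE,np.ones((9,9))),cv2.MORPH_OPEN,cv2.getStructuringElement(cv2.MORPH_ELLIPSE,(17,17)))
e=cv2.fitEllipse(biggest(md)); print(e, onz('scene',*e[0],23))
print('ball', onz('scene',308.4,208.9,26), 'ball ideal px',proj('scene',[567.5,-20,26]))
E
```

```text
((263.9908752441406, 198.61575317382812), (38.65974426269531, 9.967414855957031), 11.633633613586426)
((308.0033264160156, 211.1230926513672), (40.081214904785156, 49.22897720336914), 99.06517791748047) [568.2 -22.3  23. ]
ball [567.6 -18.7  26. ] ball ideal px [308.1 209.4]
```

The ball sits at (567.6,-18.7) against the dish axis at (567.5,-20), and the dish has not moved. Descending over the handle.

Call:
apply_moves(plan=[[6, 0, 0, 0, 0], [18, 0, 0, 0, 0], [33, 0, 0, 0, 0], [48, 0, 0, 0, 0], [62, 0, 0, 0, 0], [74, 0, 0, 0, 0], [84, 0, 0, 0, 0], [91, 0, 0, 0, 0], [95, 0, 0, 0, 0], [95, 0, 0, 0, 0]])

```text
time_s: 12.65
tool_pos: [483.9, -34.8, 14.5]
ee_rot: [2.133, 0.181, -2.126]
force: [-1.0, 0.8, 0.2]
finger_gap: 85.3
```

```bash
python3 - <<'E'
from h import *
for n in ('scene','top'):
    im,d=arm.capture(n)
    c=im[150:250,220:345] if n=='scene' else im[100:230,190:350]
    cv2.imwrite(f'pics/{n}10.png',cv2.resize(c,None,fx=5,fy=5,interpolation=cv2.INTER_CUBIC))
E
python3 go.py 484 -34 15 -80
```

```text
t 12.75 pos [484.5 -34.8  15.5] phi -80.1 tilt 0.32 q [-0.41  0.69  0.49  2.11 -0.68  0.49 -0.8 ] F [-0.   0.1  0.6] gap 85.6
shift [ 0.5 -0.8  0.3] turn -0.1 raw turn -0.07667669631125307
```

View pics/scene10.png

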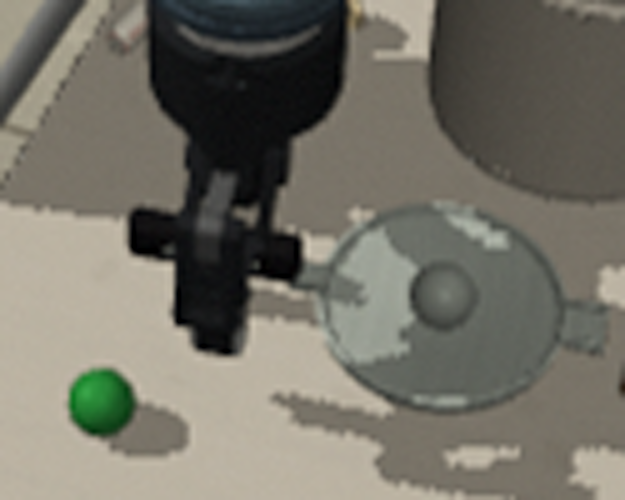

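The fingers straddle the handle, which shows either side of them at (150,232) and (275,255). Closing.

Call:
apply_moves(plan=[[0, 0, 0, 0, 0.2], [0, 0, 0, 0, 0.4], [0, 0, 0, 0, 0.55], [0, 0, 0, 0, 0.65], [0, 0, 0, 0, 0.7], [0, 0, 0, 0, 0.75], [0, 0, 0, 0, 0.8], [0, 0, 0, 0, 0.85], [0, 0, 0, 0, 0.9], [0, 0, 0, 0, 0.95], [0, 0, 0, 0, 1], [0, 0, 0, 0, 1]], squeeze=30)

```text
time_s: 13.75
tool_pos: [484.5, -34.7, 15.5]
ee_rot: [2.134, 0.182, -2.125]
force: [-1.2, 0.3, 1.8]
finger_gap: 13.4
```

Call:
apply_moves(plan=[[0, 0, 0, 0, 1], [0, 0, 0, 0, 1], [0, 0, 0, 0, 1], [0, 0, 0, 0, 1], [0, 0, 0, 0, 1]], squeeze=110)

```text
time_s: 14.17
tool_pos: [484.4, -34.7, 15.5]
ee_rot: [2.134, 0.182, -2.125]
force: [-2.0, 0.9, 5.1]
finger_gap: 12.2
```

```bash
python3 - <<'E'
from h import *
for n in ('scene',):
    im,d=arm.capture(n)
    c=im[150:250,220:345] if n=='scene' else im[100:230,190:350]
    cv2.imwrite(f'pics/{n}11.png',cv2.resize(c,None,fx=5,fy=5,interpolation=cv2.INTER_CUBIC))
E
python3 go.py 484 -34 15 -80
```

```text
t 14.22 pos [484.4 -34.6  15.5] phi -80.1 tilt 0.31 q [-0.41  0.69  0.49  2.11 -0.68  0.49 -0.8 ] F [-2.   0.9  4.9] gap 12.3
shift [ 0.5 -0.7  0.3] turn -0.1 raw turn -0.07032489685352061
```

View pics/scene11.png

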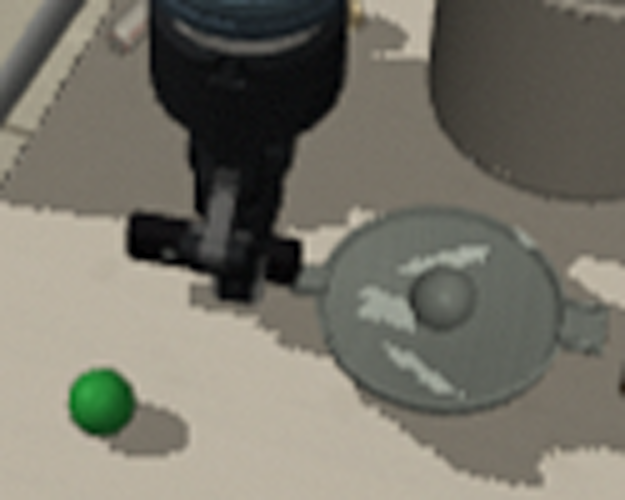

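Call:
apply_moves(plan=[[-1, 0, 0, 0, 1], [-2, 0, 0, 0, 1], [-4, 0, 0, 0, 1], [-7, 0, 0, 0, 1], [-11, 0, 0, 0, 1], [-16, 0, 0, 0, 1], [-21, 0, 0, 0, 1], [-26, 0, 0, 0, 1], [-31, 0, 0, 0, 1], [-35, 0, 0, 0, 1], [-38, 0, 0, 0, 1], [-40, 0, 0, 0, 1]])

```text
time_s: 15.22
tool_pos: [484.4, -34.5, 56.0]
ee_rot: [2.135, 0.182, -2.124]
force: [-0.3, -0.0, -2.9]
finger_gap: 12.3
```

```bash
python3 - <<'E'
from h import *
for n in ('scene',):
    im,d=arm.capture(n)
    c=im[150:250,220:345] if n=='scene' else im[100:230,190:350]
    cv2.imwrite(f'pics/{n}12.png',cv2.resize(c,None,fx=5,fy=5,interpolation=cv2.INTER_CUBIC))
E
python3 go.py 484 -34 210 -80
```

```text
t 15.27 pos [484.5 -34.5  56.1] phi -80.1 tilt 0.34 q [-0.47  0.62  0.57  2.11 -0.61  0.57 -0.86] F [ 0.4 -0.  -2.4] gap 11.9
shift [-1.539e+02 -1.000e-01 -4.000e-01] turn -0.1 raw turn -0.06877637327670527
```

View pics/scene12.png

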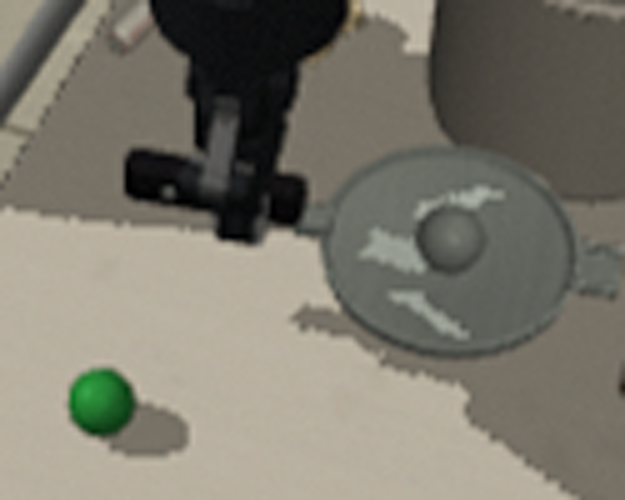

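The dish is up at about 40 mm and level, with the ball at its middle (450,240) and a load of about 2.5 N. Continuing up.

Call:
apply_moves(plan=[[-2, 0, 0, 0, 1], [-6, 0, 0, 0, 1], [-12, 0, 0, 0, 1], [-20, 0, 0, 0, 1], [-29, 0, 0, 0, 1], [-39, 0, 0, 0, 1], [-49, 0, 0, 0, 1], [-59, 0, 0, 0, 1], [-68, 0, 0, 0, 1], [-75, 0, 0, 0, 1], [-80, 0, 0, 0, 1], [-82, 0, 0, 0, 1]])

```text
time_s: 16.27
tool_pos: [484.4, -34.2, 139.0]
ee_rot: [2.136, 0.182, -2.123]
force: [-0.5, 0.1, -3.2]
finger_gap: 12.4
```

Call:
apply_moves(plan=[[-2, 0, 0, 0, 1], [-6, 0, 0, 0, 1], [-12, 0, 0, 0, 1], [-20, 0, 0, 0, 1], [-29, 0, 0, 0, 1], [-39, 0, 0, 0, 1], [-49, 0, 0, 0, 1], [-59, 0, 0, 0, 1], [-68, 0, 0, 0, 1], [-75, 0, 0, 0, 1], [-80, 0, 0, 0, 1], [-82, 0, 0, 0, 1]])

```text
time_s: 17.27
tool_pos: [484.2, -34.0, 221.8]
ee_rot: [2.137, 0.182, -2.122]
force: [0.7, 0.8, -2.8]
finger_gap: 12.3
```

```bash
python3 - <<'E'
from h import *
for n in ('scene','top'):
    im,d=arm.capture(n); np.savez(f'pics/{n}13.npz',im=im,d=d)
    c=im[80:230,200:387] if n=='scene' else im[80:230,180:367]
    cv2.imwrite(f'pics/{n}13.png',cv2.resize(c,None,fx=4,fy=4,interpolation=cv2.INTER_CUBIC))
E
python3 go.py 575 -121 220 0
```

```text
t 17.37 pos [484.  -33.9 221.2] phi -80.1 tilt 0.40 q [-0.7   0.34  0.83  2.01 -0.32  0.91 -1.1 ] F [-0.7 -0.7 -2.9] gap 12.0
shift [  2.  101.5 -74.6] turn -80.1 raw turn -80.05322343314657
```

View pics/scene13.png

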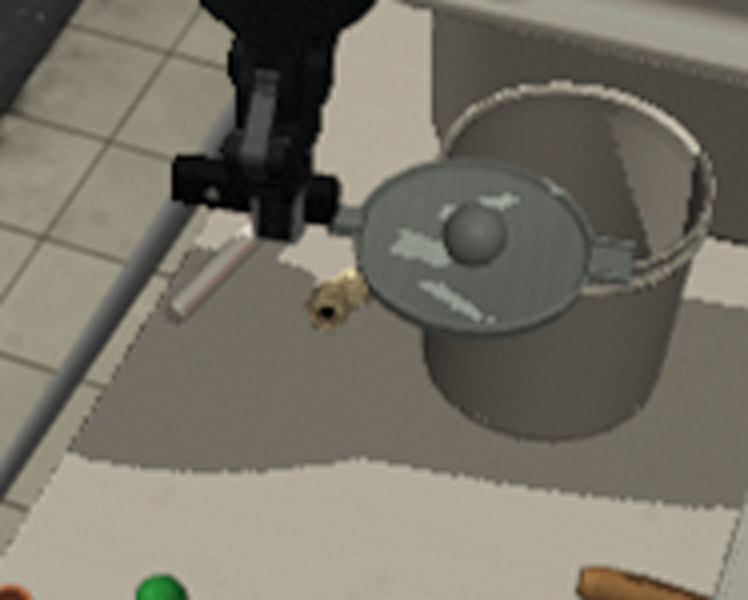

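View pics/top13.png

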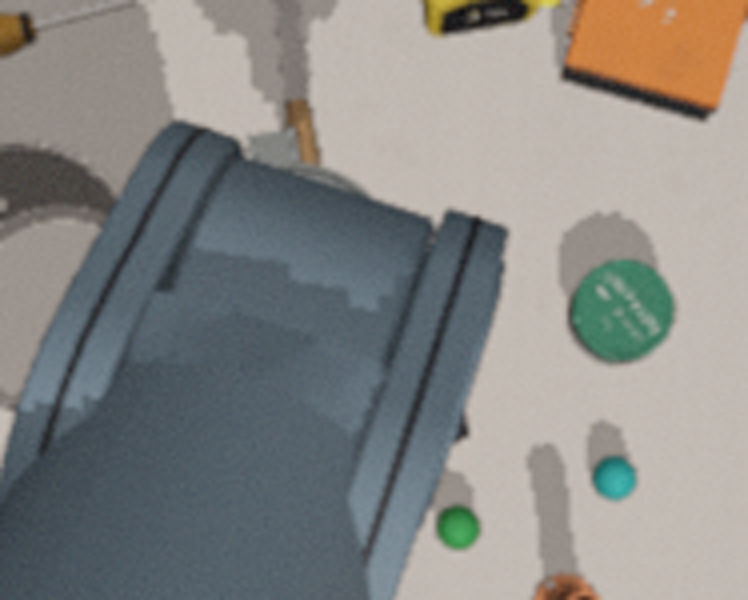

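Level, with the ball centred at (475,235) and nothing else touched. Now I'll turn it about the dish axis in 20° stages.

Call:
apply_moves(plan=[[0, 0.7, 0, -0.5, 1], [0, 2.2, 0, -1.5, 1], [0, 4.4, -0.1, -3, 1], [0, 7.3, -0.3, -5, 1], [0, 10.5, -0.7, -7.2, 1], [0, 14, -1.2, -9.6, 1], [0, 17.5, -1.8, -12, 1], [0, 20.6, -2.6, -14.2, 1], [0, 23.4, -3.3, -16.2, 1], [0, 26, -4.1, -18, 1], [0, 27.8, -4.7, -19.3, 1], [0, 28.7, -5.1, -20, 1]])

```text
time_s: 18.37
tool_pos: [493.8, -61.8, 221.0]
ee_rot: [1.93, 0.512, -1.92]
force: [-0.0, -0.1, -2.8]
finger_gap: 12.0
```

Call:
apply_moves(plan=[[0, 0.7, 0, -0.5, 1], [0, 2.2, 0, -1.5, 1], [0, 4.4, -0.1, -3, 1], [0, 7.3, -0.3, -5, 1], [0, 10.5, -0.7, -7.2, 1], [0, 14, -1.2, -9.6, 1], [0, 17.5, -1.8, -12, 1], [0, 20.6, -2.6, -14.2, 1], [0, 23.4, -3.3, -16.2, 1], [0, 26, -4.1, -18, 1], [0, 27.8, -4.7, -19.3, 1], [0, 28.7, -5.1, -20, 1]])

```text
time_s: 19.37
tool_pos: [512.8, -84.3, 221.2]
ee_rot: [1.704, 0.789, -1.695]
force: [0.2, -0.4, -1.6]
finger_gap: 12.0
```

```bash
python3 - <<'E'
from h import *
for n in ('scene',):
    im,d=arm.capture(n); np.savez(f'pics/{n}14.npz',im=im,d=d)
    c=im[80:230,200:387] if n=='scene' else im[80:230,180:367]
    cv2.imwrite(f'pics/{n}14.png',cv2.resize(c,None,fx=4,fy=4,interpolation=cv2.INTER_CUBIC))
E
python3 go.py 575 -121 220 0
```

```text
t 19.42 pos [512.8 -84.3 221.2] phi -39.9 tilt 0.39 q [-0.44  0.37  0.65  1.93 -0.28  0.93 -0.35] F [ 0.5  0.9 -3. ] gap 12.3
shift [  1.7  71.2 -11.8] turn -39.9 raw turn -39.909805938960936
```

View pics/scene14.png

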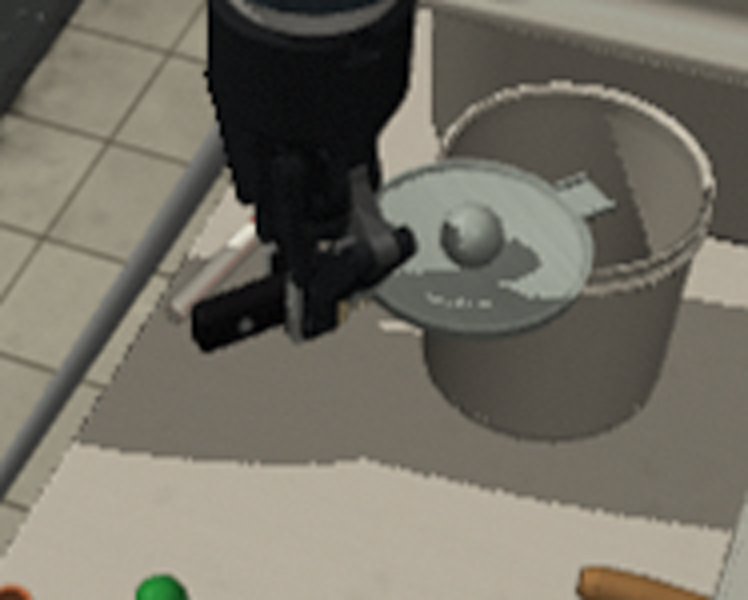

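The dish is turned about 40° in all, the ball is still centred at (472,235), and the spout is swinging toward the pot.

Call:
apply_moves(plan=[[0, 0.7, 0, -0.5, 1], [0, 2.2, 0, -1.5, 1], [0, 4.4, -0.1, -3, 1], [0, 7.3, -0.3, -5, 1], [0, 10.5, -0.7, -7.2, 1], [0, 14, -1.2, -9.6, 1], [0, 17.5, -1.8, -12, 1], [0, 20.6, -2.6, -14.2, 1], [0, 23.4, -3.3, -16.2, 1], [0, 26, -4.1, -18, 1], [0, 27.8, -4.7, -19.3, 1], [0, 28.7, -5.1, -20, 1]])

```text
time_s: 20.42
tool_pos: [538.3, -98.9, 221.4]
ee_rot: [1.461, 1.019, -1.455]
force: [-0.3, -0.5, -1.5]
finger_gap: 12.1
```

Call:
apply_moves(plan=[[0, 0.7, 0, -0.5, 1], [0, 2.2, 0, -1.5, 1], [0, 4.4, -0.1, -3, 1], [0, 7.3, -0.3, -5, 1], [0, 10.5, -0.7, -7.2, 1], [0, 14, -1.2, -9.6, 1], [0, 17.5, -1.8, -12, 1], [0, 20.6, -2.6, -14.2, 1], [0, 23.4, -3.3, -16.2, 1], [0, 26, -4.1, -18, 1], [0, 27.8, -4.7, -19.3, 1], [0, 28.7, -5.1, -20, 1]])

```text
time_s: 21.42
tool_pos: [567.3, -103.9, 221.6]
ee_rot: [1.207, 1.205, -1.202]
force: [-0.9, -0.2, -2.2]
finger_gap: 12.2
```

```bash
python3 go.py 575 -121 220 0
```

```text
t 21.42 pos [ 567.3 -103.9  221.6] phi 0.3 tilt 0.41 q [-0.25  0.45  0.47  1.78 -0.24  0.97  0.32] F [-0.9 -0.2 -2.2] gap 12.2
shift [ 1.7  7.6 17.2] turn 0.3 raw turn 0.27912008934052546
```

Call:
apply_moves(plan=[[0, 0.3, 0.5, 0, 1], [0, 0.8, 1.7, 0, 1], [0, 1.6, 3.5, 0, 1], [0, 2.7, 5.8, 0, 1], [0, 3.9, 8.3, 0, 1], [0, 5.1, 10.8, 0, 1], [0, 6.2, 13.2, 0, 1], [0, 7.1, 15, 0, 1], [0, 7.7, 16.3, 0, 1], [0, 8, 17, 0, 1], [0, 8, 17, 0, 1], [0, 8, 17, 0, 1]])

```text
time_s: 22.42
tool_pos: [575.4, -120.8, 221.6]
ee_rot: [1.207, 1.205, -1.202]
force: [-0.4, -1.2, -2.8]
finger_gap: 12.2
```

Call:
apply_moves(plan=[[0, 0, 0, 0, 1], [0, 0, 0, 0, 1], [0, 0, 0, 0, 1], [0, 0, 0, 0, 1], [0, 0, 0, 0, 1], [0, 0, 0, 0, 1], [0, 0, 0, 0, 1], [0, 0, 0, 0, 1], [0, 0, 0, 0, 1], [0, 0, 0, 0, 1], [0, 0, 0, 0, 1], [0, 0, 0, 0, 1]])

```text
time_s: 23.42
tool_pos: [575.4, -120.8, 221.7]
ee_rot: [1.207, 1.205, -1.202]
force: [0.7, 0.6, -3.6]
finger_gap: 12.5
```

```bash
python3 - <<'E'
from h import *
for n in ('scene','top'):
    im,d=arm.capture(n); np.savez(f'pics/{n}15.npz',im=im,d=d)
    c=im[80:230,200:387] if n=='scene' else im[80:230,130:317]
    cv2.imwrite(f'pics/{n}15.png',cv2.resize(c,None,fx=4,fy=4,interpolation=cv2.INTER_CUBIC))
print(arm.read_state()['qvel'].round(3))
E
python3 go.py 575 -121 220 0
```

```text
[-0.    -0.001 -0.001  0.001  0.001 -0.001 -0.004]
t 23.52 pos [ 575.4 -120.8  221.6] phi 0.3 tilt 0.41 q [-0.22  0.47  0.47  1.75 -0.25  0.98  0.35] F [-0.1 -0.2 -3. ] gap 12.3
shift [ 1.6 -0.4  0.2] turn 0.3 raw turn 0.28061877453372
```

View pics/scene15.png

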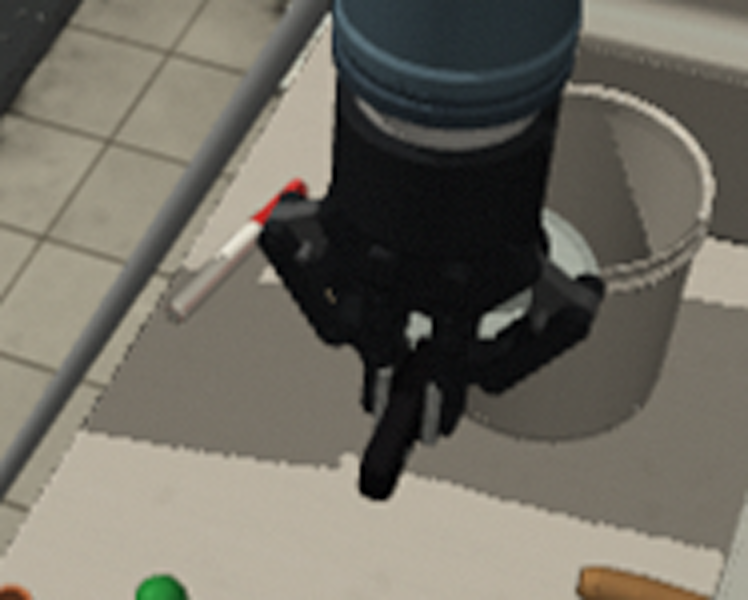

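View pics/top15.png

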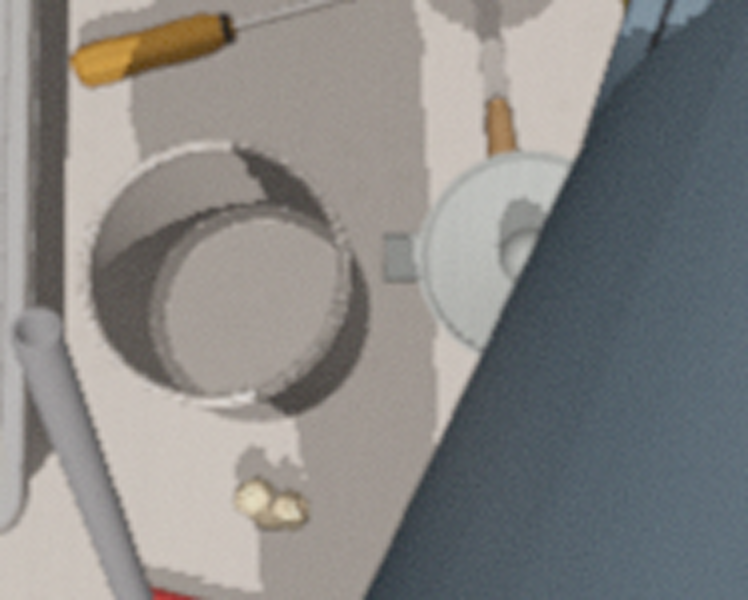

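The spout, at top crop (400,258), points left at the pot. The dish rim is clear of the pot, and the ball shows at about (525,252). Checking the numbers.

```bash
python3 - <<'E'
from seg import *
np.set_printoptions(precision=1,suppress=True)
D=np.load('pics/top15.npz');im=D['im'];d=D['d']
f,cx,cy,M=cam('top'); v,u=np.mgrid[:384,:512]
c=np.stack([(u-cx)/f*d,-(v-cy)/f*d,-d],-1); w=(c-M[:3,3])@M[:3,:3]; w[d==0]=np.nan
dx=w[...,0]-575; dy=w[...,1]+37; r=np.hypot(dx,dy)
low=(w[...,2]>195)&(w[...,2]<240)
b=low&(r>16)&(r<45); P=w[b]; 
cone=206+12+np.tan(np.radians(9))*r[b]   # residual plane
A=np.c_[dx[b],dy[b],np.ones(b.sum())]; s=np.linalg.lstsq(A,P[:,2]-cone,rcond=None)[0]; print('tilt deg x,y',np.degrees(s[:2]),'off',s[2],b.sum())
sp=low&(dy>56)&(dy<75)&(abs(dx)<30); print('spout centre',w[sp].mean(0),sp.sum())
# left rim outline: circle fit via depth edge
e=low&(r<75)&(u<262)
m=cv2.Canny(low.astype(np.uint8)*255,50,100)>0
E_=m&(r>47)&(r<60)&(u<255)
pts=np.array([onz('top',uu,vv,229)[:2] for vv,uu in zip(*np.where(E_))]); A=np.c_[2*pts,np.ones(len(pts))]; q=np.linalg.lstsq(A,(pts**2).sum(1),rcond=None)[0]; print('rim circle',q[:2],np.sqrt(q[2]+q[:2]@q[:2]),len(pts))
print('ball px expect',proj('top',[575,-37,232]), 'rim',proj('top',[575,16,229]))
print('ball visible top z', np.nanmax(w[138:150,255:266,2]), onz('top',261.2,143,232))
mm=(w[...,2]>135)&(w[...,2]<150)&(w[...,0]>500)&(w[...,1]>40)&(w[...,1]<210); P=w[mm][:,:2]; A=np.c_[2*P,np.ones(len(P))]; q=np.linalg.lstsq(A,(P**2).sum(1),rcond=None)[0]; print('pot',q[:2])
E
```

```text
tilt deg x,y [ 0.9 -0.4] off -0.5235322391147622 737
spout centre [572.3  25.  228.3] 79
rim circle [573.1 -30.7] 47.73836207206861 41
ball px expect [261.9 143. ] rim [234.2 142.7]
ball visible top z 660.2036737101396 [575.  -35.6 232. ]
pot [580.3 132.9]
```

```bash
python3 - <<'E'
from rig import arm
print(arm.hand_in())
s=arm.read_state(); print(s['time_s'],s['tool_pos'],s['finger_gap'])
E
```

```text
the job is handed in; nothing more can be done
None
the job is handed in; nothing more can be done
```

I took the ball off the stub and let it go in the middle of the standing dish. I then lifted the dish by its handle, turned it about 80° (it started at 10°) and handed the job in at about 23.5 s. No verdict was reported.

**Dish:** its underside was at about 205 mm and level to about 1°. The joints were at rest and the handle was held at 110 N. The spout pointed within about 3° of straight sideways toward the pot, whose axis was about 170 mm ahead and 6 mm off the spout's line.

**Ball:** it measured about 2 mm from where the dish axis should be. The arm hid part of it in the last top view, so that figure rests on the visible part.

**Other things:** the pot measured within 1 mm of its starting place. The elbow, marker and tin looked untouched in the pictures, but I did not measure them again at the end.

**A check that disagreed:** a circle fitted to the visible part of the dish rim came out about 6 mm off centre with a radius of 48 mm instead of 53 mm. I gave it little weight because it used only a few edge points on a half-hidden rim. The spout position, depth readings and arm pose agreed with each other.

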